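Nudge the dish carrier home in the bench imager

TASK

The dish carrier is standing part-way out of the small white bench imager. Pick up the red screwdriver and, with its tip on the upright push lug, nudge the carrier slowly and gently in along its rails until it is fully home against the stop inside, which you cannot see: do not force it, do not upset the dish, and keep the gripper off the carrier. Then lay the screwdriver back down on the blue mat, leaving the carrier home and the things round about where they are.

Things in the scene. Friction and masses are not known exactly. Their poses are not given: they have to be found in the camera images.
- imager: small white bench imager with a round lamp turret, fixed; hood 150 mm wide, 84 mm high (turret 140), 187 mm deep. Origin on the table under the middle of the tunnel mouth; x into the tunnel, z up. Dark base plate, top at 10 mm, from x = -90 to 190 mm. Two steel rails on it, tops at 16 mm, 87 mm apart, guide the carrier along x with 1.5 mm play each side
- tunnel_mouth (a point): middle of the mouth's upper edge (underside of the grey brow), 56 mm above the table; the tunnel is 116 mm wide. Behind it a rigid low bar across the rails (hidden_stop in the rules), square to the imager's x, stops the carrier's leading edge. It was set by hand, at any x from 98 to 134 mm in the imager's frame; it cannot be seen and its place is not given
- carrier: loose aluminium dish carrier, 0.28 to 0.56 kg, on the base plate between the rails, part-way out. Plate 110 (x) by 84 (y) by 8 mm; origin at the centre of its underside, x into the tunnel; its leading edge, x = 55 mm, meets the stop. An upright push lug, 44 mm wide, stands at its near end. It takes 1.3 to 4 N to slide and stays where it is left
- push_face (a point): centre of the lug's flat push face (black pad), 53 mm behind the carrier's origin and 25 mm above its underside (35 mm above the table); it looks out of the tunnel, along -x. The lug rises from 8 to 42 mm above the underside; two upright cheeks 22 mm apart, 2.5 mm proud of the face, keep a tip from slipping off
- dish: round clear lidded dish, 60 mm across and 15 mm high, standing loose in the grey nest of the carrier (nest 63 mm wide, 4 mm deep, centred at x = +13 mm on the carrier). Origin at the centre of its underside
- screwdriver: small slotted screwdriver, 141 mm long, 45 g, lying on the blue mat. Origin under its middle; its axis runs along its own y, 11 mm above the origin: the red handle, 24 mm thick, from y = -2 to +70 mm, the 4 mm steel shank from y = 0 to the tip at y = -70.5 mm; a small red clip on the shank (y = -22 to -16 mm) keeps it from rolling. Lies with its tip roughly away from the robot
- mat: thin blue bench mat, 240 (x) by 180 (y) by 3 mm, fixed flat on the table. Origin at the centre of its underside
- marker: red-capped marker pen, 128 mm long, 13 mm thick, lying on the mat's other half, to be left alone. Origin under its middle, along its own y
- tube: upright tube with a blue cap, 34 mm across, 114 mm high, standing left of the imager, to be left alone. Origin at the centre of its foot
- spare_dish: empty clear 60 mm dish, 15 mm high, on the table left of the imager's porch, to be left alone. Origin at the centre of its underside
- small_dish: small pale lidded 36 mm dish, 12 mm high, on the table beside the spare dish, to be left alone. Origin at the centre of its underside
Mind the look-alikes: they are no part of the job. Leave any purple look-alike of the screwdriver alone.

How it is judged:
By the outcome, as a careful person would: the job done as asked, in the order asked, and still so for the second after the job is handed in, with the robot touching nothing.
It also fails if it takes over 72 s, if anything falls off the work surface, if the arm or the gripper's body presses on something with over 40 N, if the wrist force passes 120 N, or if a joint passes its speed limit or range.

ROBOT

A 7-joint arm with a two-finger parallel gripper is mounted at the origin on a cart in front of the work surface, level with it; the furniture and walls round the work are solid. World frame = base frame: x ahead of the robot, y to its left, z up, the work surface at z = 0. Lengths are in m, angles in rad, forces in N, time in s.
With the tool pointing down it reaches from about 0.425 to 0.825 m from the base axis. Payload 3.6 kg.
Tool frame: the origin (TCP) lies midway between the tips of the shut fingers; the grasp point (between the pads) lies 19 mm behind it; x points along the fingers, z is the direction in which the jaws open and shut, and the axes are right-handed (so a half turn about x gives the same grasp; the last joint's range is limited). The gripper opens to 93 mm and grips with 3 to 60 N. Pads are 15 mm wide; open, the fingers measure 128 mm over their backs; the gripper's body (75 mm by 188 mm) begins 65 mm behind the grasp point.
Start: joints at [1.234, 0.615, -0.013, 1.423, 0.008, 1.103, -0.04], TCP at [0.198, -0.619, 0.219] pointing down, gripper open.
Joint ranges: [-3.12, 3.12], [-0.3, 2.06], [-1.34, 1.32], [0.26, 2.42], [-1.36, 4.5], [0.01, 1.98], [-2.84, 2.84]. Speed limits (rad/s): [2.79, 2.79, 3.14, 3.14, 3.14, 3.14, 3.14].

INTERFACE

Orientations are given as [roll, pitch, yaw] about the fixed x, y, z axes, in that order (R = Rz(yaw) Ry(pitch) Rx(roll)).
In Python, from plant import status, snapshot, camera_params, manip gives the robot as it stands. The module is installed in compiled form; this text tells all that it offers.
- The arm moves only by the tool step_arm, never from a script. Its argument "series" is a list of rows, each a list of 7 numbers: the gripper's target within -1 to 1 (shut at 1, half-way at 0, fully open at -1), then the shift along the tool's x, y, z in m, then the turn, a rotation vector about the tool's x, y, z in rad. A call has 1 to 8 rows; each row is the pose to reach, as a shift and turn from the pose commanded when the call began, along the tool's axes at that moment; what a row does not reach only later rows make up. A row lasts 1/10 s, in which the tool goes at most 50 mm and 8.59 degrees, less where a joint would pass 70% of its speed; a pose out of reach is approached as far as the arm can. A call with a gripper value outside its range is refused whole. The fingers move at their own pace and stop on an object; "grip_force" is the grip in N (left out, the last holds). Time passes only in rows, so rows that repeat a pose let the fingers close. It gives the time, the measured TCP pose, the force and the opening at its end, in the units of the state.
- status.state(): the state, without advancing time (a new reading comes with each control period).
- snapshot(name): name is "scene" or "top" or "wrist"; returns (picture, depth): 384x512x3 uint8, red, green, blue; 384x512 float32, m along the optical axis (not along the pixel's ray), 0 where there is no reading.
- camera_params(name): a dict with "fx", "fy", "cx", "cy" (pixels), "world_to_cam" (4x4, takes a point from world to camera coordinates); the wrist camera has in their place "T_tool_cam" (4x4, takes a point from camera to tool coordinates, whose origin is the TCP and whose axes are the tool frame's). Camera axes: x right, y down, z forward; pixel columns grow to the right and rows downward; lengths in m; the calibration is good to about 2 mm. A picture is of the moment at which its call begins: read the wrist's pose just before it. camera_params takes no time and is no camera call.
- manip.job_done(): hands the job in, once; it reports no verdict.
The state is a dict: "time": time; "qpos": joint angles; "joint_velocities": joint speeds; "joint_torque": joint torques, N m; "ee_pos": TCP position; "eef_rot": TCP orientation; "contact_force": force on the tool from outside, world axes, zero at the start; "wrist_torque": the same for the moment, N m; "finger_gap": finger opening in m.
Only numpy, scipy, OpenCV 4.12 (cv2) and the standard library are available. Lean on these libraries where they do the work, as an engineer would, in place of code of your own. Each camera call takes 0.05 s, during which the arm holds its last target. There are 200 camera calls.

## Working session

There is one attempt and no reset: what is moved stays moved. The work goes in short steps, Python scripts to look and compute and a tool call to move; the robot and the scene stay as the last step left them, time stands still between calls to the robot, and variables do not carry over. Pictures are saved under pics/ and viewed, about 8 in all and at most 12, crops included, and the job is handed in when it is done.

Besides the shell and the picture viewer there is one more tool, called after ">>>" as name(argument=value, ...), one argument or row to a line, values as JSON. step_arm: Moves the arm, as the interface text tells. Its arguments: {"type":"object","properties":{"series":{"type":"array","items":{"type":"array","items":{"type":"number"}}},"grip_force":{"type":"number"}},"required":["series"]}

```bash
mkdir -p pics
cat > h.py <<'E'
import numpy as np, cv2
from scipy.spatial.transform import Rotation as R
from plant import status, snapshot, camera_params, manip
def tool():
    s=status.state(); T=np.eye(4); T[:3,:3]=R.from_euler('xyz',s['eef_rot']).as_matrix(); T[:3,3]=s['ee_pos']; return T
def grab(n):
    T=tool(); p,d=snapshot(n); c=camera_params(n)
    W=T@np.array(c['T_tool_cam']) if n=='wrist' else np.linalg.inv(np.array(c['world_to_cam']))
    return p,d,c,W
def onplane(c,W,u,v,z):
    r=W[:3,:3]@np.array([(u-c['cx'])/c['fx'],(v-c['cy'])/c['fy'],1]); o=W[:3,3]
    return o+r*(z-o[2])/r[2]
def pt(c,W,u,v,d):
    return W[:3,:3]@np.array([(u-c['cx'])/c['fx']*d,(v-c['cy'])/c['fy']*d,d])+W[:3,3]
def proj(c,W,p):
    q=np.linalg.inv(W)@np.append(p,1); return c['fx']*q[0]/q[2]+c['cx'],c['fy']*q[1]/q[2]+c['cy']
def save(n,p): cv2.imwrite('pics/'+n+'.png',p[:,:,::-1])
E
python3 - <<'E'
from h import *
np.set_printoptions(precision=4,suppress=True)
for n in ('top','scene'):
    p,d,c,W=grab(n); save(n,p); np.savez(n,p=p,d=d,W=W); print(n,c['fx'],W)
s=status.state(); print(s); print(tool()); print(camera_params('wrist'))
a=cv2.imread('pics/top.png');b=cv2.imread('pics/scene.png')
E
```

```text
top 398.17713250022945 [[ 0.0192 -0.9879  0.1541  0.4333]
 [-0.9989 -0.0253 -0.0384 -0.0969]
 [ 0.0418 -0.1532 -0.9873  0.9965]
 [ 0.      0.      0.      1.    ]]
scene 456.3192450210954 [[-0.6823 -0.4701  0.5599 -0.0395]
 [-0.7309  0.4198 -0.5381  0.5118]
 [ 0.0179 -0.7763 -0.6301  0.7701]
 [ 0.      0.      0.      1.    ]]
{'time': 0.1, 'qpos': array([ 1.2345,  0.6158, -0.0126,  1.4247,  0.0081,  1.1034, -0.0404]), 'joint_velocities': array([-0.0002, -0.0027, -0.0004, -0.0042, -0.0015, -0.0025, -0.0011]), 'joint_torque': array([  0.0009, -46.004 ,   0.2099, -16.6247,  -0.0612,   0.0169,
         0.0001]), 'ee_pos': array([ 0.198 , -0.6184,  0.2176]), 'eef_rot': array([-3.1274,  1.5685,  1.8948]), 'contact_force': array([ 0.7987, -0.0136, -0.601 ]), 'wrist_torque': array([-0.0197, -0.0288, -0.0289]), 'finger_gap': 0.09318628780934342}
[[-0.0007  0.9524  0.3049  0.198 ]
 [ 0.0022  0.3049 -0.9524 -0.6184]
 [-1.     -0.     -0.0023  0.2176]
 [ 0.      0.      0.      1.    ]]
{'fx': 315.426507117471, 'fy': 315.426507117471, 'cx': 250.8102829652631, 'cy': 192.45155067815503, 'T_tool_cam': array([[ 0.0001, -0.2892,  0.9573, -0.1672],
       [ 0.0005, -0.9573, -0.2892,  0.0806],
       [ 1.    ,  0.0005,  0.0001,  0.0005],
       [ 0.    ,  0.    ,  0.    ,  1.    ]])}
```

View pics/top.png

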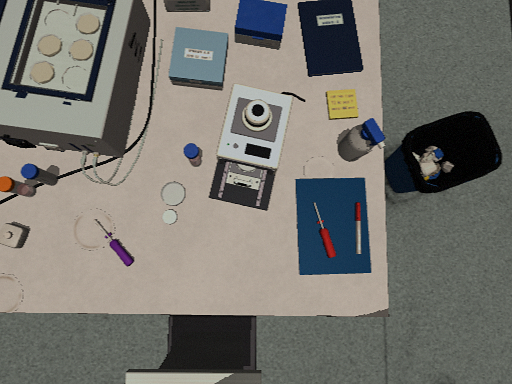

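View pics/scene.png

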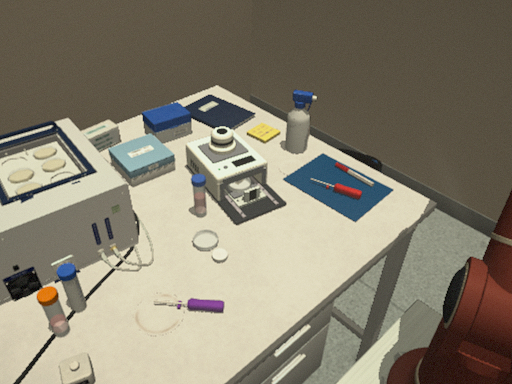

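The top view shows the red screwdriver at about (325,235), with its tip at (315,203), and the marker at (358,228). The imager porch is at about (243,185) with the lug at (243,183), and the purple decoy is at (115,243). The scene view agrees. Next I'll measure the screwdriver and the imager.

Run:
```python
from h import *
np.set_printoptions(precision=4,suppress=True)
z=np.load('top.npz'); p,d,W=z['p'],z['d'],z['W']; c=camera_params('top')
hsv=cv2.cvtColor(p,cv2.COLOR_RGB2HSV)
m=((hsv[...,0]<8)|(hsv[...,0]>172))&(hsv[...,1]>150)&(hsv[...,2]>80)
m[:,:300]=0;m[:,375:]=0
n,l,st,ce=cv2.connectedComponentsWithStats(m.astype(np.uint8))
for i in range(1,n):
    if st[i,4]>20:
        v,u=np.where(l==i); P=np.array([onplane(c,W,a,b,.016) for a,b in zip(u,v)])[:,:2]
        q=P-P.mean(0); e=np.linalg.svd(q)[2][0] if len(q)<2000 else 0; t=q@e
        print(st[i],P.mean(0),e,np.degrees(np.arctan2(e[1],e[0])),P.mean(0)+e*t.min(),P.mean(0)+e*t.max())
print('tip',onplane(c,W,315,203,.014))
for n,(u,v,zz) in dict(bl=(210,199,.01),br=(268,209,.01),tl=(233,85,.084),tr=(292,95,.084),ml=(219,157,.084),mr=(279,167,.084),lug=(242,187,.05),tube=(192,151,.114),spare=(173,193,.01)).items(): print(n,onplane(c,W,u,v,zz),d[v,u])
b=cv2.resize(p[140:220,190:300],None,fx=7,fy=7,interpolation=cv2.INTER_CUBIC); save('topcrop',b)
```

```text
[357 202   4  19  55] [ 0.5352 -0.3938] [-1.      0.0075] 179.56749014621633 [ 0.5587 -0.394 ] [ 0.5134 -0.3936]
[321 228  15  30 218] [ 0.4558 -0.3167] [-0.9491 -0.3148] -161.64933846966906 [ 0.4909 -0.305 ] [ 0.4225 -0.3277]
tip [ 0.5538 -0.2859  0.014 ]
bl [ 0.558  -0.0237  0.01  ] 1.0008568
br [ 0.5364 -0.1686  0.01  ] 1.0021194
tl [ 0.827  -0.0744  0.084 ] 0.9601652
tr [ 0.8068 -0.2175  0.084 ] 1.0456654
ml [ 0.6482 -0.0466  0.084 ] 0.9446475
mr [ 0.6282 -0.1877  0.084 ] 1.0211997
lug [ 0.5839 -0.1023  0.05  ] 0.99833345
tube [0.6532 0.0131 0.114 ] 0.90040904
spare [0.5707 0.0683 0.01  ] 0.9837196
```

View pics/topcrop.png

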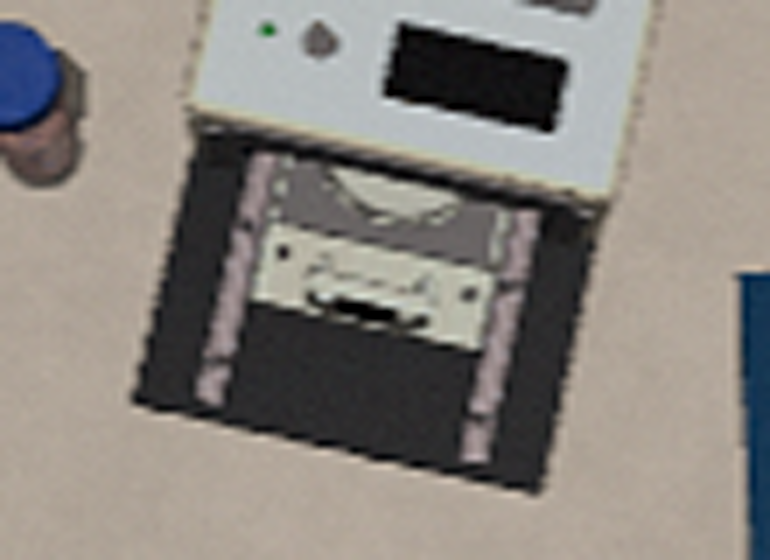

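>>> step_arm(
  series=[
    [-1,0,0.045,-0.028,0,0,0],
    [-1,0,0.09,-0.056,0,0,0],
    [-1,0,0.13,-0.08,0,0,0],
    [-1,0,0.17,-0.105,0,0,0],
    [-1,0,0.21,-0.13,0,0,0],
    [-1,0,0.25,-0.155,0,0,0],
    [-1,0,0.295,-0.182,0,0,0],
    [-1,0,0.338,-0.208,0,0,0],
  ],
)

```text
time: 0.9
ee_pos: [0.4556, -0.3183, 0.2184]
eef_rot: [-2.335, 1.57, 2.687]
contact_force: [0.7, -0.3, -0.5]
finger_gap: 0.0928
```

>>> step_arm(
  series=[
    [-1,0,0,0,0,0,0],
    [-1,0,0,0,0,0,0],
    [-1,0,0,0,0,0,0],
  ],
)

```text
time: 1.2
ee_pos: [0.4535, -0.3214, 0.2184]
eef_rot: [-1.441, 1.569, -2.704]
contact_force: [0.1, -0.1, -0.7]
finger_gap: 0.0929
```

```bash
cat > sd.py <<'E'
from h import *
import sys
np.set_printoptions(precision=4,suppress=True)
p,d,c,W=grab('wrist'); save(sys.argv[1],p); T=tool(); print(T)
hsv=cv2.cvtColor(p,cv2.COLOR_RGB2HSV)
m=((hsv[...,0]<8)|(hsv[...,0]>172))&(hsv[...,1]>150)&(hsv[...,2]>60)
n,l,st,ce=cv2.connectedComponentsWithStats(m.astype(np.uint8))
for i in range(1,n):
    if st[i,4]>150:
        v,u=np.where(l==i); P=np.array([onplane(c,W,a,b,.016) for a,b in zip(u,v)])[:,:2]
        q=P-P.mean(0); w,E=np.linalg.eigh(q.T@q); e=E[:,1]; e=e*np.sign(e[0]); t=q@e
        A=P.mean(0)+e*t.min();B=P.mean(0)+e*t.max()
        print(st[i],P.mean(0),'ang',np.degrees(np.arctan2(e[1],e[0])),A,B,'mid in tool',T[:3,:3].T@(np.append((A+B)/2,.014)-T[:3,3]))
E
python3 sd.py w1
```

```text
[[-0.0014  0.9535  0.3015  0.4532]
 [-0.0007  0.3015 -0.9535 -0.3218]
 [-1.     -0.0016  0.0003  0.2184]
 [ 0.      0.      0.      1.    ]]
[323  98  22  40 348] [ 0.5372 -0.3945] ang -0.43804851077608226 [ 0.5154 -0.3944] [ 0.5593 -0.3947] mid in tool [0.2043 0.0586 0.0947]
[239 132  18  62 844] [ 0.46   -0.3164] ang 19.376898989269144 [ 0.4223 -0.3297] [ 0.4922 -0.3051] mid in tool [ 0.2044  0.0055 -0.003 ]
```

View pics/w1.png

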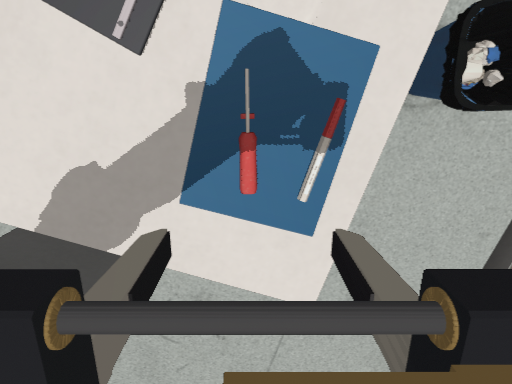

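The wrist view shows the handle at about (248,165), with the shank running up to (247,68), nearly in line with the tool's y. The marker's butt at (303,200) is near the open fingers, so I'll half-close them before going down.

>>> step_arm(
  series=[
    [0,0.03,0.004,-0.003,-0.03,0,0],
    [0,0.07,0.004,-0.003,-0.03,0,0],
    [0,0.11,0.004,-0.003,-0.03,0,0],
    [0,0.145,0.004,-0.003,-0.03,0,0],
    [0,0.17,0.004,-0.003,-0.03,0,0],
    [0,0.17,0.004,-0.003,-0.03,0,0],
  ],
)

```text
time: 1.85
ee_pos: [0.454, -0.3162, 0.0454]
eef_rot: [-2.354, 1.563, 2.695]
contact_force: [0.5, -0.3, 0.4]
finger_gap: 0.0499
```

```bash
python3 sd.py w2; python3 -c "
from h import *;print(status.state())"
```

```text
[[-0.0036  0.9438  0.3304  0.4556]
 [ 0.0013  0.3304 -0.9438 -0.3169]
 [-1.     -0.003  -0.0024  0.0474]
 [ 0.      0.      0.      1.    ]]
[ 388  107   49   72 1164] [ 0.5371 -0.3928] ang 0.22784391579745225 [ 0.515  -0.3929] [ 0.5594 -0.3927] mid in tool [0.0331 0.052  0.0986]
[ 238  163   33  109 2909] [ 0.4591 -0.3165] ang 18.986516719229765 [ 0.4197 -0.3301] [ 0.4929 -0.3049] mid in tool [0.0334 0.0005 0.0008]
{'time': 1.9, 'qpos': array([ 0.59634703,  0.69596072, -0.04447941,  1.86768906,  0.05331128,
        0.58279955, -0.71648993]), 'joint_velocities': array([-0.00716106, -0.04939425, -0.00624976, -0.03870112, -0.00214229,
        0.00332536, -0.00105619]), 'joint_torque': array([-9.32872156e-02, -4.10536766e+01, -1.50590432e-01, -9.62512493e+00,
       -2.96307297e-02, -4.02560283e-02, -7.86512228e-04]), 'ee_pos': array([ 0.45564651, -0.31691766,  0.04744592]), 'eef_rot': array([-2.25253504,  1.5669918 ,  2.79658893]), 'contact_force': array([0.1601913 , 0.10809281, 0.55436017]), 'wrist_torque': array([ 0.01851541, -0.00941555,  0.00126304]), 'finger_gap': 0.04833674872773963}
```

View pics/w2.png

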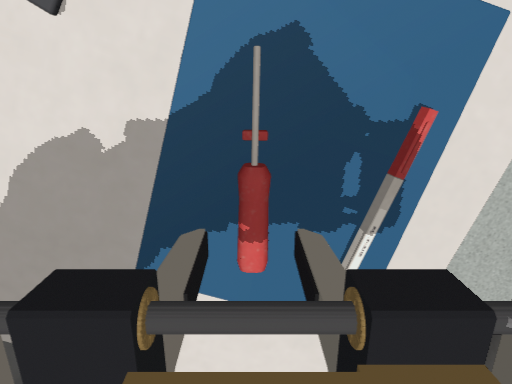

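The handle sits centred between the fingers and the marker is clear of the right one. Descending to grip.

>>> step_arm(
  series=[
    [0,0.015,0,0.001,0,0,0],
    [0,0.028,0,0.001,0,0,0],
    [0,0.039,0,0.001,0,0,0],
    [0,0.039,0,0.001,0,0,0],
    [1,0.039,0,0.001,0,0,0],
    [1,0.039,0,0.001,0,0,0],
    [1,0.039,0,0.001,0,0,0],
    [1,0.039,0,0.001,0,0,0],
  ],
  grip_force=30,
)

```text
time: 2.7
ee_pos: [0.4584, -0.3169, 0.0102]
eef_rot: [0.736, 1.57, -0.494]
contact_force: [0.5, -0.1, 1.7]
finger_gap: 0.0231
```

>>> step_arm(
  series=[
    [1,0,0,0,0,0,0],
    [1,0,0,0,0,0,0],
    [1,0,0,0,0,0,0],
    [1,-0.01,0,0,0,0,0],
    [1,-0.03,0,0,0,0,0],
    [1,-0.06,0,0,0,0,0],
    [1,-0.09,0,0,0,0,0],
    [1,-0.09,0,0,0,0,0],
  ],
)

```text
time: 3.5
ee_pos: [0.4605, -0.3184, 0.1038]
eef_rot: [0.664, 1.562, -0.568]
contact_force: [-0.2, -0.8, -1.0]
finger_gap: 0.0229
```

>>> step_arm(
  series=[
    [1,0,0.009,-0.033,0.07,0,0],
    [1,0,0.018,-0.065,0.14,0,0],
    [1,0,0.027,-0.098,0.21,0,0],
    [1,0,0.037,-0.13,0.28,0,0],
    [1,0,0.046,-0.163,0.35,0,0],
    [1,0,0.055,-0.196,0.42,0,0],
    [1,0,0.064,-0.228,0.478,0,0],
    [1,0,0.064,-0.228,0.478,0,0],
  ],
)

```text
time: 4.3
ee_pos: [0.4412, -0.0747, 0.099]
eef_rot: [-2.264, 1.566, 2.319]
contact_force: [0.2, 0.5, -0.3]
finger_gap: 0.0231
```

>>> step_arm(
  series=[
    [1,0,0,0,0,0,0],
    [1,0,0,0,0,0,0],
    [1,0,0,0,0,0,0],
  ],
)

```text
time: 4.6
ee_pos: [0.4423, -0.082, 0.0996]
eef_rot: [-0.047, 1.57, -1.758]
contact_force: [0.9, -0.2, -0.6]
finger_gap: 0.0231
```

Run:
```python
from h import *
np.set_printoptions(precision=4,suppress=True)
p,d,c,W=grab('wrist'); T=tool(); np.savez('w3',p=p,d=d,W=W,T=T); print(T, status.state()['contact_force'])
save('w3',cv2.resize(p,None,fx=1.5,fy=1.5,interpolation=cv2.INTER_CUBIC))
```

```text
[[-0.      0.9901 -0.1403  0.4423]
 [-0.0005 -0.1403 -0.9901 -0.0819]
 [-1.      0.      0.0005  0.0996]
 [ 0.      0.      0.      1.    ]] [ 0.5177  0.3977 -0.1195]
```

View pics/w3.png

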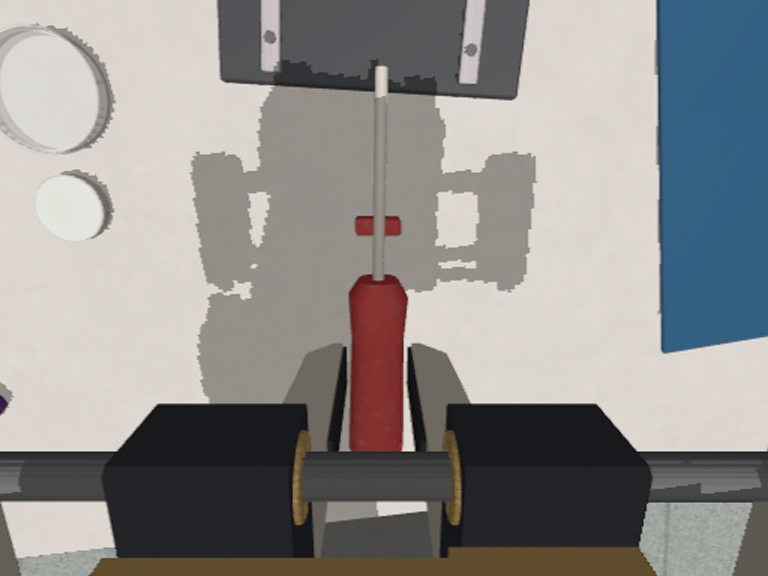

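The held screwdriver lies along the tool's y, with its tip at (381,68) in this 1.5x view. The porch's near edge runs (222,80) to (516,98), and the rails are at about (270,35) and (473,45). I'll work out the tip position and the imager axis.

Run:
```python
from h import *
np.set_printoptions(precision=4,suppress=True)
z=np.load('w3.npz'); p,d,W,T=z['p'],z['d'],z['W'],z['T']; c=camera_params('wrist')
g=cv2.cvtColor(p,cv2.COLOR_RGB2GRAY).astype(int)
L=[];Rr=[]
for v in range(2,44,2):
    for lo,hi,o in ((165,200,L),(300,330,Rr)):
        k=np.where(g[v,lo:hi]>125)[0]
        if len(k)>6: o.append(onplane(c,W,lo+(k.min()+k.max())/2,v,.016)[:2])
for o in (L,Rr):
    o=np.array(o); f=np.polyfit(o[:,0],o[:,1],1); print(len(o),'rail ang',np.degrees(np.arctan(f[0])),o.mean(0), 'y at .52:',np.polyval(f,.52))
e=[onplane(c,W,a/1.5,b/1.5,.01)[:2] for a,b in ((224,81),(513,98))]; q=e[0]-e[1]; print('edge',e,np.degrees(np.arctan2(-q[0],q[1])))
# tip
for u,v in ((254,46),(253,70),(253,100),(253,130)): 
    dd=d[v,u-3:u+4]; dm=dd[dd>0].min(); P=pt(c,W,u,v,dm); print('shank',dm,P,T[:3,:3].T@(P-T[:3,3]))
# top camera
zt=np.load('top.npz'); ct=camera_params('top'); Wt=zt['W']; 
for n,u,v,h in (('pad top',242.6,184,.042),('lugL',237,180,.052),('lugR',249.5,183,.052),('plate nl',190+253/7,140+300/7,.018),('plate nr',190+478/7,140+350/7,.018),('rail l near',190+210/7,140+402/7,.016),('rail r near',190+475/7,140+460/7,.016),('bl',190+135/7,140+403/7,.01),('br',190+540/7,140+494/7,.01)): print(n,onplane(ct,Wt,u,v,h))
```

```text
19 rail ang -12.060781516523287 [ 0.5803 -0.051 ] y at .52: -0.03814800958013455
19 rail ang -11.270005318234247 [ 0.5674 -0.1466] y at .52: -0.13712121693308138
edge [array([ 0.5636, -0.0228]), array([ 0.5355, -0.1656])] -11.155771770633804
shank 0.14510499 [ 0.5444 -0.0985  0.1084] [-0.0088  0.1033  0.0021]
shank 0.14787976 [ 0.5342 -0.0966  0.1086] [-0.009   0.093   0.0017]
shank 0.15263036 [ 0.5208 -0.0948  0.1078] [-0.0082  0.0795  0.0017]
shank 0.15674019 [ 0.5066 -0.0928  0.1078] [-0.0082  0.0652  0.0017]
pad top [ 0.5926 -0.1036  0.042 ]
lugL [ 0.6003 -0.0899  0.052 ]
lugR [ 0.5938 -0.1201  0.052 ]
plate nl [ 0.5984 -0.0628  0.018 ]
plate nr [ 0.5824 -0.1432  0.018 ]
rail l near [ 0.5617 -0.0487  0.016 ]
rail r near [ 0.5433 -0.1429  0.016 ]
bl [ 0.5615 -0.0218  0.01  ]
br [ 0.5324 -0.1666  0.01  ]
```

>>> step_arm(
  series=[
    [1,0.0,0.01,-0.003,0.02,0,0],
    [1,0.01,0.02,-0.006,0.04,0,0],
    [1,0.03,0.0275,-0.009,0.057,0,0],
    [1,0.05,0.0275,-0.009,0.057,0,0],
    [1,0.064,0.0275,-0.009,0.057,0,0],
    [1,0.0705,0.0275,-0.009,0.057,0,0],
    [1,0.0705,0.0275,-0.009,0.057,0,0],
    [1,0.0705,0.0275,-0.009,0.057,0,0],
  ],
)

```text
time: 5.45
ee_pos: [0.4715, -0.0755, 0.0292]
eef_rot: [1.655, 1.57, -0.111]
contact_force: [0.2, 0.0, 0.6]
finger_gap: 0.0228
```

```bash
cat > look.py <<'E'
from h import *
import sys
np.set_printoptions(precision=4,suppress=True)
p,d,c,W=grab('wrist'); T=tool(); np.savez(sys.argv[1],p=p,d=d,W=W,T=T); print(T, status.state()['contact_force'])
save(sys.argv[1],cv2.resize(p[:230,100:410],None,fx=2.5,fy=2.5,interpolation=cv2.INTER_CUBIC))
E
python3 look.py w4
```

```text
[[ 0.0013  0.981  -0.1941  0.4716]
 [-0.0002 -0.1941 -0.981  -0.0755]
 [-1.      0.0013 -0.0001  0.0296]
 [ 0.      0.      0.      1.    ]] [ 0.2281 -0.8453 -0.0498]
```

View pics/w4.png

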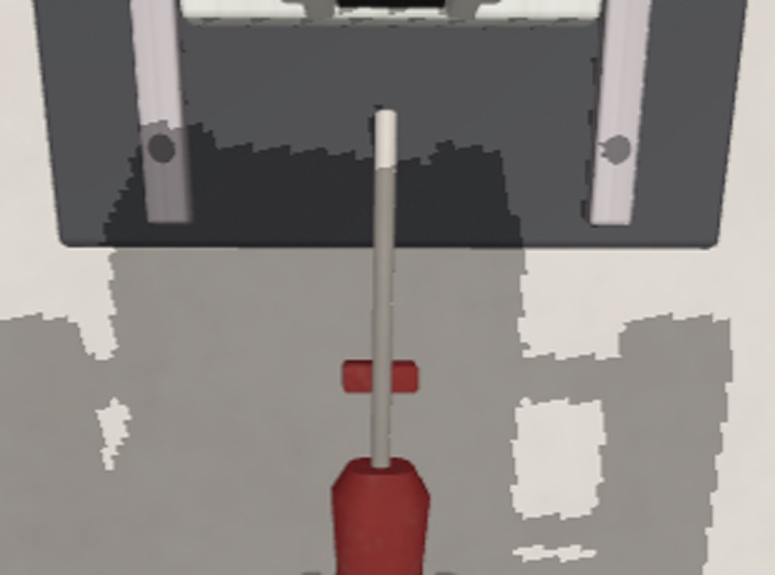

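The porch edge at row 245 is level in the view, so the axes are aligned. The tip at (386,110) is within about 1 mm of the line of the pad, whose middle is at about column 390. The gap to the pad is about 20 mm, so I'll close in slowly.

>>> step_arm(
  series=[
    [1,0,0.0015,0.001,0,0,0],
    [1,0,0.003,0.001,0,0,0],
    [1,0,0.0045,0.001,0,0,0],
    [1,0,0.006,0.001,0,0,0],
    [1,0,0.0075,0.001,0,0,0],
    [1,0,0.009,0.001,0,0,0],
    [1,0,0.0105,0.001,0,0,0],
    [1,0,0.012,0.001,0,0,0],
  ],
)

```text
time: 6.3
ee_pos: [0.4826, -0.0787, 0.0291]
eef_rot: [-2.515, 1.571, 2.003]
contact_force: [0.2, 0.3, -1.1]
finger_gap: 0.023
```

>>> step_arm(
  series=[
    [1,0,0.001,0,0,0,0],
    [1,0,0.002,0,0,0,0],
    [1,0,0.003,0,0,0,0],
    [1,0,0.004,0,0,0,0],
    [1,0,0.005,0,0,0,0],
    [1,0,0.006,0,0,0,0],
    [1,0,0.007,0,0,0,0],
    [1,0,0.008,0,0,0,0],
  ],
)

```text
time: 7.1
ee_pos: [0.4904, -0.0802, 0.0292]
eef_rot: [-2.676, 1.571, 1.842]
contact_force: [0.0, 0.3, -1.0]
finger_gap: 0.0226
```

>>> step_arm(
  series=[
    [1,0,0.001,0,0,0,0],
    [1,0,0.002,0,0,0,0],
    [1,0,0.003,0,0,0,0],
    [1,0,0.004,0,0,0,0],
    [1,0,0.005,0,0,0,0],
    [1,0,0.006,0,0,0,0],
    [1,0,0.007,0,0,0,0],
    [1,0,0.008,0,0,0,0],
  ],
)

```text
time: 7.9
ee_pos: [0.4981, -0.0818, 0.0291]
eef_rot: [-1.764, 1.57, 2.753]
contact_force: [-2.1, 0.9, -0.2]
finger_gap: 0.0228
```

```bash
python3 look.py w5
```

```text
[[ 0.0002  0.981  -0.1939  0.4985]
 [ 0.     -0.1939 -0.981  -0.0818]
 [-1.      0.0002 -0.0001  0.0291]
 [ 0.      0.      0.      1.    ]] [-1.25    0.7293 -0.3629]
```

View pics/w5.png

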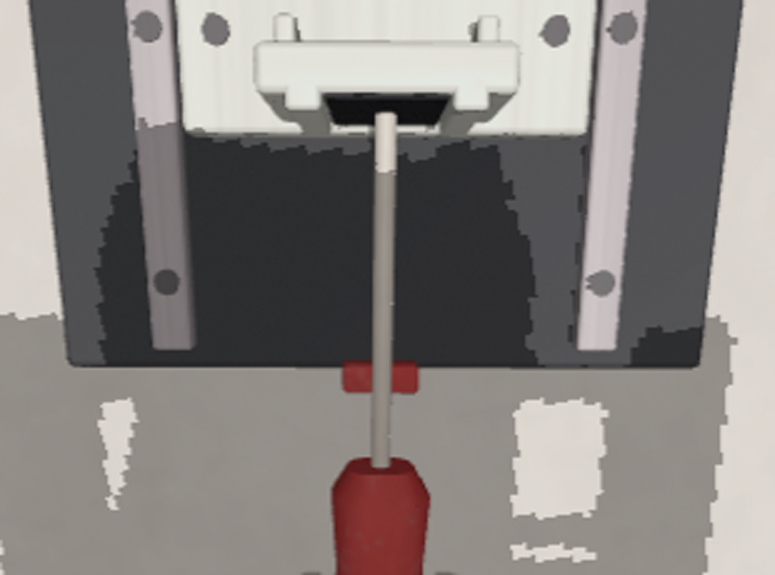

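The tip at (386,113) is on the black pad between the cheeks, and the force is about 2 N, so it is in contact. I'll push on at 10 mm/s and watch the force.

>>> step_arm(
  series=[
    [1,0,0.001,0,0,0,0],
    [1,0,0.002,0,0,0,0],
    [1,0,0.003,0,0,0,0],
    [1,0,0.004,0,0,0,0],
    [1,0,0.005,0,0,0,0],
    [1,0,0.006,0,0,0,0],
    [1,0,0.007,0,0,0,0],
    [1,0,0.008,0,0,0,0],
  ],
)

```text
time: 8.75
ee_pos: [0.5061, -0.0833, 0.0292]
eef_rot: [-2.479, 1.571, 2.039]
contact_force: [-2.3, 0.4, -0.4]
finger_gap: 0.0231
```

>>> step_arm(
  series=[
    [1,0,0.001,0,0,0,0],
    [1,0,0.002,0,0,0,0],
    [1,0,0.003,0,0,0,0],
    [1,0,0.004,0,0,0,0],
    [1,0,0.005,0,0,0,0],
    [1,0,0.006,0,0,0,0],
    [1,0,0.007,0,0,0,0],
    [1,0,0.008,0,0,0,0],
  ],
)

```text
time: 9.55
ee_pos: [0.514, -0.0849, 0.0292]
eef_rot: [-3.065, 1.571, 1.452]
contact_force: [-2.5, -0.4, 0.2]
finger_gap: 0.0229
```

>>> step_arm(
  series=[
    [1,0,0.0005,0,0,0,0],
    [1,0,0.001,0,0,0,0],
    [1,0,0.0015,0,0,0,0],
    [1,0,0.002,0,0,0,0],
    [1,0,0.0025,0,0,0,0],
    [1,0,0.003,0,0,0,0],
    [1,0,0.0035,0,0,0,0],
    [1,0,0.004,0,0,0,0],
  ],
  grip_force=12,
)

```text
time: 10.35
ee_pos: [0.5178, -0.0857, 0.0292]
eef_rot: [2.431, 1.571, 0.665]
contact_force: [-2.4, -0.6, -0.9]
finger_gap: 0.0233
```

>>> step_arm(
  series=[
    [1,0,0.0005,0,0,0,0],
    [1,0,0.001,0,0,0,0],
    [1,0,0.0015,0,0,0,0],
    [1,0,0.002,0,0,0,0],
    [1,0,0.0025,0,0,0,0],
    [1,0,0.003,0,0,0,0],
    [1,0,0.0035,0,0,0,0],
    [1,0,0.004,0,0,0,0],
  ],
)

```text
time: 11.15
ee_pos: [0.5218, -0.0864, 0.0292]
eef_rot: [2.551, 1.571, 0.785]
contact_force: [-2.3, 0.4, 0.2]
finger_gap: 0.0232
```

>>> step_arm(
  series=[
    [1,0,0.0005,0,0,0,0],
    [1,0,0.001,0,0,0,0],
    [1,0,0.0015,0,0,0,0],
    [1,0,0.002,0,0,0,0],
    [1,0,0.0025,0,0,0,0],
    [1,0,0.003,0,0,0,0],
    [1,0,0.0035,0,0,0,0],
    [1,0,0.004,0,0,0,0],
  ],
)

```text
time: 11.95
ee_pos: [0.5257, -0.0872, 0.0292]
eef_rot: [-2.791, 1.571, 1.726]
contact_force: [-1.9, 0.2, 0.4]
finger_gap: 0.0235
```

>>> step_arm(
  series=[
    [1,0,0.0005,0,0,0,0],
    [1,0,0.001,0,0,0,0],
    [1,0,0.0015,0,0,0,0],
    [1,0,0.002,0,0,0,0],
    [1,0,0.0025,0,0,0,0],
    [1,0,0.003,0,0,0,0],
    [1,0,0.0035,0,0,0,0],
    [1,0,0.004,0,0,0,0],
  ],
)

```text
time: 12.75
ee_pos: [0.5296, -0.088, 0.0292]
eef_rot: [-3.114, 1.571, 1.403]
contact_force: [-2.6, -0.2, -0.2]
finger_gap: 0.0231
```

>>> step_arm(
  series=[
    [1,0,0.0005,0,0,0,0],
    [1,0,0.001,0,0,0,0],
    [1,0,0.0015,0,0,0,0],
    [1,0,0.002,0,0,0,0],
    [1,0,0.0025,0,0,0,0],
    [1,0,0.003,0,0,0,0],
    [1,0,0.0035,0,0,0,0],
    [1,0,0.004,0,0,0,0],
  ],
)

```text
time: 13.55
ee_pos: [0.5335, -0.0888, 0.0292]
eef_rot: [3.02, 1.571, 1.254]
contact_force: [-1.7, 0.6, -0.4]
finger_gap: 0.023
```

>>> step_arm(
  series=[
    [1,0,0.0005,0,0,0,0],
    [1,0,0.001,0,0,0,0],
    [1,0,0.0015,0,0,0,0],
    [1,0,0.002,0,0,0,0],
    [1,0,0.0025,0,0,0,0],
    [1,0,0.003,0,0,0,0],
    [1,0,0.0035,0,0,0,0],
    [1,0,0.004,0,0,0,0],
  ],
)

```text
time: 14.35
ee_pos: [0.5375, -0.0895, 0.0292]
eef_rot: [-2.902, 1.571, 1.616]
contact_force: [-1.8, 0.7, 0.3]
finger_gap: 0.0233
```

>>> step_arm(
  series=[
    [1,0,0.0005,0,0,0,0],
    [1,0,0.001,0,0,0,0],
    [1,0,0.0015,0,0,0,0],
    [1,0,0.002,0,0,0,0],
    [1,0,0.0025,0,0,0,0],
    [1,0,0.003,0,0,0,0],
    [1,0,0.0035,0,0,0,0],
    [1,0,0.004,0,0,0,0],
  ],
)

```text
time: 15.15
ee_pos: [0.5414, -0.0903, 0.0292]
eef_rot: [3.109, 1.571, 1.343]
contact_force: [-1.7, 1.4, -0.3]
finger_gap: 0.0231
```

>>> step_arm(
  series=[
    [1,0,0.0005,0,0,0,0],
    [1,0,0.001,0,0,0,0],
    [1,0,0.0015,0,0,0,0],
    [1,0,0.002,0,0,0,0],
    [1,0,0.0025,0,0,0,0],
    [1,0,0.003,0,0,0,0],
    [1,0,0.0035,0,0,0,0],
    [1,0,0.004,0,0,0,0],
  ],
)

```text
time: 15.95
ee_pos: [0.5453, -0.0911, 0.0292]
eef_rot: [2.829, 1.571, 1.064]
contact_force: [-2.6, 0.3, 0.0]
finger_gap: 0.0233
```

>>> step_arm(
  series=[
    [1,0,0.0005,0,0,0,0],
    [1,0,0.001,0,0,0,0],
    [1,0,0.0015,0,0,0,0],
    [1,0,0.002,0,0,0,0],
    [1,0,0.0025,0,0,0,0],
    [1,0,0.003,0,0,0,0],
    [1,0,0.0035,0,0,0,0],
    [1,0,0.004,0,0,0,0],
  ],
)

```text
time: 16.75
ee_pos: [0.548, -0.0916, 0.0289]
eef_rot: [-1.611, 1.568, 2.906]
contact_force: [-4.0, 0.4, 0.1]
finger_gap: 0.023
```

The arm moved 2.7 mm of the 4 mm commanded and the force rose, which may be the stop. I'll hold, read, and check with a tiny advance.

>>> step_arm(
  series=[
    [1,0,0,0,0,0,0],
    [1,0,0,0,0,0,0],
    [1,0,0,0,0,0,0],
  ],
)

```text
time: 17.05
ee_pos: [0.5481, -0.0917, 0.0289]
eef_rot: [-1.567, 1.568, 2.95]
contact_force: [-5.5, 0.2, -0.2]
finger_gap: 0.0232
```

>>> step_arm(
  series=[
    [1,0,0.0005,0,0,0,0],
    [1,0,0.001,0,0,0,0],
    [1,0,0.001,0,0,0,0],
  ],
)

```text
time: 17.35
ee_pos: [0.5481, -0.0917, 0.0287]
eef_rot: [-1.582, 1.566, 2.936]
contact_force: [-6.0, 0.7, -0.3]
finger_gap: 0.0232
```

```bash
python3 look.py w6
```

```text
[[-0.0043  0.981  -0.1941  0.5482]
 [ 0.0009 -0.1941 -0.981  -0.0917]
 [-1.     -0.0044 -0.      0.0287]
 [ 0.      0.      0.      1.    ]] [-5.8701  1.6615  0.6089]
```

View pics/w6.png

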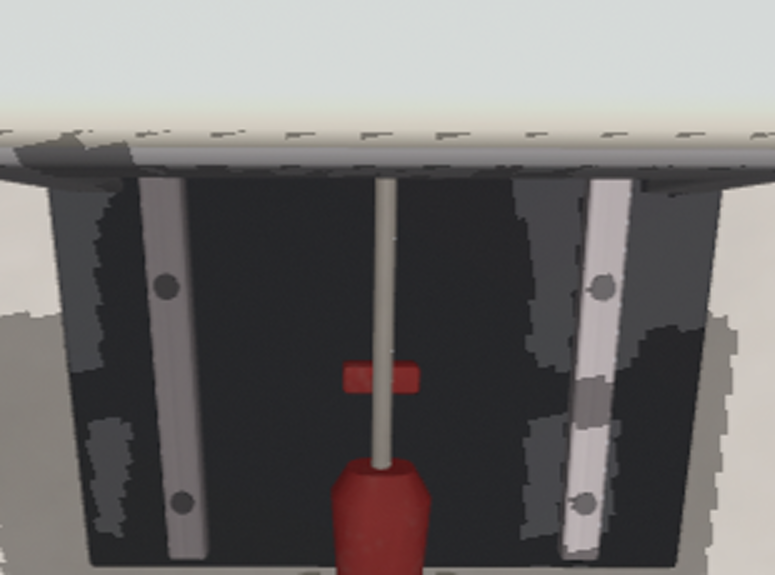

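The TCP stayed at 0.548 with a further 1 mm commanded, and the force rose from 2.3 N (sliding) to 5.9 N. The view shows a clean shank running into the mouth at (386,180) and nothing else touching. The leading edge is at x ≈ 122 mm, inside the stop's range, so the carrier is home. I'll back straight out.

>>> step_arm(
  series=[
    [1,0,-0.002,0,0,0,0],
    [1,0,-0.004,0,0,0,0],
    [1,0,-0.007,0,0,0,0],
    [1,0,-0.012,0,0,0,0],
    [1,0,-0.022,0,0,0,0],
    [1,0,-0.04,0,0,0,0],
    [1,0,-0.06,0,0,0,0],
    [1,0,-0.065,0,0,0,0],
  ],
  grip_force=20,
)

```text
time: 18.2
ee_pos: [0.4838, -0.0789, 0.0293]
eef_rot: [-1.616, 1.568, 2.902]
contact_force: [-0.7, 0.3, -0.2]
finger_gap: 0.0234
```

>>> step_arm(
  series=[
    [1,-0.02,0,0,0,0,0],
    [1,-0.05,0,0,0,0,0],
    [1,-0.08,0,0,0,0,0],
    [1,-0.08,0,0,0,0,0],
    [1,-0.08,0,0,0,0,0],
  ],
)

```text
time: 18.7
ee_pos: [0.4872, -0.0795, 0.1097]
eef_rot: [1.688, 1.568, -0.078]
contact_force: [-0.3, -0.8, -0.3]
finger_gap: 0.0229
```

Run:
```python
from h import *
np.set_printoptions(precision=4,suppress=True)
T=tool(); y=np.array([np.cos(np.radians(19)),np.sin(np.radians(19)),0])
print(T,T[:3,:3].T@(np.array([.457,-.318,.1038])-T[:3,3]),'yaw',np.degrees(np.arctan2(T[1,1],T[0,1])))
p,d,c,W=grab('wrist'); s,_,_,_=grab('scene')
o=np.hstack([cv2.resize(p,None,fx=.78,fy=.78),cv2.resize(s[150:250,150:300],(400,299),interpolation=cv2.INTER_CUBIC)]); save('w7',o)
```

```text
[[ 0.0025  0.9811 -0.1937  0.4872]
 [-0.0002 -0.1937 -0.9811 -0.0795]
 [-1.      0.0024 -0.0003  0.1097]
 [ 0.      0.      0.      1.    ]] [0.0058 0.0166 0.2399] yaw -11.170712134370492Traceback (most recent call last):
  File "<stdin>", line 6, in <module>
    return _nx.concatenate(arrs, 1, dtype=dtype, casting=casting)
           ~~~~~~~~~~~~~~~^^^^^^^^^^^^^^^^^^^^^^^^^^^^^^^^^^^^^^^
ValueError: all the input array dimensions except for the concatenation axis must match exactly, but along dimension 0, the array at index 0 has size 300 and the array at index 1 has size 299
```

>>> step_arm(
  series=[
    [1,0,0.002,0.034,-0.075,0,0],
    [1,0,0.004,0.068,-0.15,0,0],
    [1,0,0.007,0.103,-0.225,0,0],
    [1,0,0.009,0.137,-0.3,0,0],
    [1,0,0.012,0.172,-0.375,0,0],
    [1,0,0.014,0.206,-0.45,0,0],
    [1,0,0.0165,0.24,-0.527,0,0],
    [1,0,0.0165,0.24,-0.527,0,0],
  ],
)

```text
time: 19.6
ee_pos: [0.453, -0.3247, 0.1075]
eef_rot: [-1.043, 1.567, -2.291]
contact_force: [-0.5, 0.2, -0.9]
finger_gap: 0.0233
```

>>> step_arm(
  series=[
    [1,0,0,0,0,0,0],
    [1,0,0,0,0,0,0],
    [1,0,0,0,0,0,0],
  ],
)

```text
time: 19.9
ee_pos: [0.4565, -0.316, 0.1087]
eef_rot: [-3.124, 1.569, 1.923]
contact_force: [0.3, 0.1, -1.4]
finger_gap: 0.0236
```

Run:
```python
from h import *
np.set_printoptions(precision=4,suppress=True)
T=tool(); print(T,'yaw',np.degrees(np.arctan2(T[1,1],T[0,1])))
p,d,c,W=grab('wrist'); s,_,_,_=grab('scene')
o=np.hstack([cv2.resize(p,(400,300)),cv2.resize(s[150:250,150:300],(400,300),interpolation=cv2.INTER_CUBIC)]); save('w7',o)
```

```text
[[-0.0006  0.9446  0.3283  0.4565]
 [ 0.0017  0.3283 -0.9446 -0.316 ]
 [-1.     -0.     -0.0018  0.1087]
 [ 0.      0.      0.      1.    ]] yaw 19.167101605417187
```

View pics/w7.png

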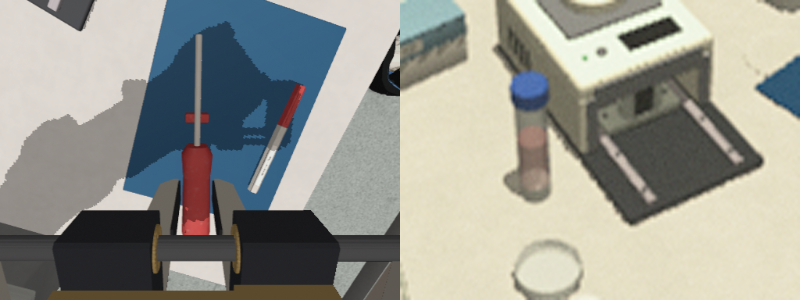

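The right panel shows the carrier well inside the tunnel with its lug upright at (640,95), and the tube and dish undisturbed. The left panel shows the driver over its old place, clear of the marker. Lowering it now.

>>> step_arm(
  series=[
    [1,0.03,0,0,0,0,0],
    [1,0.06,0,0,0,0,0],
    [1,0.08,0,0,0,0,0],
    [1,0.09,0,0,0,0,0],
    [1,0.096,0,0,0,0,0],
    [1,0.098,0,0,0,0,0],
    [1,0.098,0,0,0,0,0],
    [1,0.098,0,0,0,0,0],
  ],
)

```text
time: 20.8
ee_pos: [0.4567, -0.3185, 0.0121]
eef_rot: [0.691, 1.569, -0.548]
contact_force: [0.5, 0.1, -0.6]
finger_gap: 0.0232
```

>>> step_arm(
  series=[
    [1,0.0005,0,0,0,0,0],
    [1,0.001,0,0,0,0,0],
    [1,0.001,0,0,0,0,0],
  ],
)

```text
time: 21.1
ee_pos: [0.4561, -0.3182, 0.0104]
eef_rot: [0.814, 1.57, -0.425]
contact_force: [-0.7, 0.0, -1.3]
finger_gap: 0.023
```

>>> step_arm(
  series=[
    [1,0.0005,0,0,0,0,0],
    [1,0.001,0,0,0,0,0],
    [1,0.001,0,0,0,0,0],
    [1,0.001,0,0,0,0,0],
  ],
)

```text
time: 21.5
ee_pos: [0.4561, -0.3182, 0.0101]
eef_rot: [0.679, 1.57, -0.56]
contact_force: [-1.7, 0.9, 6.5]
finger_gap: 0.0232
```

Contact with the mat, at 6.5 N. I'll open half-way, to stay clear of the marker, then lift and move away.

>>> step_arm(
  series=[
    [0.4,0,0,0,0,0,0],
    [0.2,0,0,0,0,0,0],
    [0,0,0,0,0,0,0],
    [0,0,0,0,0,0,0],
    [0,0,0,0,0,0,0],
  ],
)

```text
time: 22.0
ee_pos: [0.456, -0.3181, 0.009]
eef_rot: [-2.612, 1.57, 2.432]
contact_force: [-1.2, -0.8, -0.3]
finger_gap: 0.0464
```

>>> step_arm(
  series=[
    [0,-0.02,0,0,0,0,0],
    [0,-0.06,0,0,0,0,0],
    [0,-0.1,0,0,0,0,0],
    [0,-0.15,0,0,0,0,0],
    [0,-0.2,0,0,0,0,0],
    [0,-0.22,-0.03,0,0,0,0],
    [0,-0.22,-0.03,0,0,0,0],
    [0,-0.22,-0.03,0,0,0,0],
  ],
)

```text
time: 22.8
ee_pos: [0.4272, -0.3281, 0.2294]
eef_rot: [0.812, 1.57, -0.428]
contact_force: [-0.2, -0.4, -0.3]
finger_gap: 0.0466
```

```bash
python3 sd.py w8
python3 - <<'E'
from h import *
p=cv2.imread('pics/w8.png')[:,:,::-1]; s,_,_,_=grab('top')
o=np.hstack([cv2.resize(p,(400,300)),cv2.resize(s[80:290,120:400],(400,300),interpolation=cv2.INTER_CUBIC)]); save('w9',o)
E
```

```text
[[-0.0007  0.9454  0.3258  0.4275]
 [ 0.0013  0.3258 -0.9454 -0.3272]
 [-1.     -0.0002 -0.0014  0.2285]
 [ 0.      0.      0.      1.    ]]
[325  76  23  40 345] [ 0.537  -0.3946] ang 0.3807055123128124 [ 0.5152 -0.3947] [ 0.5593 -0.3945] mid in tool [0.2143 0.0819 0.0997]
[243 111  17  61 864] [ 0.4579 -0.3184] ang 19.02131980555907 [ 0.4211 -0.3311] [ 0.4891 -0.3077] mid in tool [0.2145 0.0287 0.0019]
```

View pics/w9.png

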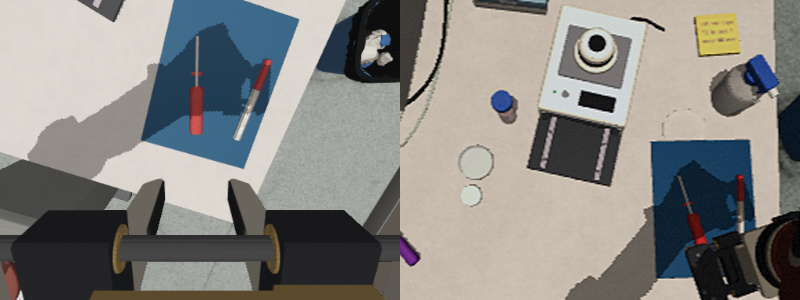

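The driver lies on the mat, the marker has not moved and the surroundings are unchanged. The carrier is out of sight in the tunnel and the arm is clear.

```bash
python3 -c "
from h import *;print(manip.job_done())"
```

```text
the job is handed in; nothing more can be done
None
```

I pushed the carrier home with the screwdriver tip, laid the screwdriver back on the mat, and handed the job in at about 23 s.

- **Push:** I held the red screwdriver level with its tip on the lug pad and pushed at 10 mm/s, then 5 mm/s for the last stretch. The carrier slid at about 2 to 2.6 N.
- **Stop:** The carrier stopped moving with its leading edge at about x = 122 mm, inside the stop's 98 to 134 mm range. Another 1 mm of commanded push gave no movement, and I let the force rise only to about 6 N before backing straight out.
- **Screwdriver:** It lies on the mat within about 2 mm of where it was. It met the mat with a brief 6.5 N press.
- **Surroundings:** The marker is within about 2 mm of its first measured place. By eye, the tube and both other dishes look unmoved. The last views also show the arm clear.
- **Not checked:** I couldn't see the dish inside the tunnel after the push, so its state is inferred from the slow, steady motion. The stop is also inferred, from force and stalled motion.
- **Disagreement:** My first estimate of the imager's angle was -8.4°. The closer look gave about -11.3°, and I used that.

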